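# Turn the ball dish for the inspection camera

## Robot

A 6-joint arm with a two-finger parallel gripper is mounted at the origin on the work surface. World frame = base frame: x ahead of the robot, y to its left, z up, the work surface at z = 0. Lengths are in m, angles in rad, forces in N, time in s.
With the tool pointing down it reaches from about 0.35 to 0.925 m from the base axis. Payload 6.4 kg.
Tool frame: the origin (TCP) lies on the centre line of the jaws, within the pads' length; the fingertips stand 19 mm ahead of it and the grasp point (between the pads) is the TCP; z points along the fingers, y is the line along which they close (so a half turn about z gives the same grasp; the last joint's range is limited). The gripper opens to 94 mm and grips with 3 to 60 N. Pads are 16 mm wide; open, the fingers measure 119 mm over their backs; the gripper's body (75 mm by 177 mm) begins 78 mm behind the grasp point.
Start: joints at [-1.485, 0.245, 1.558, -0, 1.339, -0.174], TCP at [0.167, -0.628, 0.224] pointing down, gripper open.
Joint ranges: [-3.13, 3.13], [-1.02, 2.26], [0.13, 2.54], [-0.95, 4.09], [0.21, 2.88], [-2.74, 2.74]. Speed limits (rad/s): [2.57, 2.57, 3.14, 3.14, 3.14, 3.14].

## Interface

Orientations are given as a rotation vector (axis times angle).
In Python, from cell import robot gives the robot as it stands.
- The arm moves only by the tool apply_moves, never from a script. Its argument "targets" is a list of rows, each an object with "xyz": the shift along the tool's x, y, z as a fraction of full scale, a list of three; "angular": the turn, a rotation vector about the tool's x, y, z as a fraction of full scale, a list of three; "fingers": the opening, from -1 (shut) to 1 (fully open). In form: [{"xyz": [x, y, z], "angular": [wx, wy, wz], "fingers": fingers}, ...]. A call has 1 to 20 rows; each row shifts and turns the commanded pose from where the row before left it, along the tool's axes as they then stand; what a row does not reach is not made up. Full scale, the value 1, is 100 mm for a shift and 180 degrees for a turn. A row lasts 1/10 s, in which the tool goes at most 50 mm and 8.59 degrees, less where a joint would pass 70% of its speed; a pose out of reach is approached as far as the arm can. A call with a number of a shift or a turn outside -1 to 1 is refused whole. A call with a gripper value outside its range is refused whole. The fingers move at their own pace and stop on an object; "squeeze" is the grip in N (left out, the last holds). Time passes only in rows, so rows that do not move let the fingers close. It gives the time, the measured TCP pose, the force, the opening and the grip force at its end, in the units of the state.
- robot.state(): the state, without advancing time (a new reading comes with each control period).
- robot.grab_frame(name): name is "side" or "top" or "wrist"; returns (picture, depth): 400x640x3 uint8, red, green, blue; 400x640 float32, m along the optical axis (not along the pixel's ray), 0 where there is no reading.
- robot.get_calibration(name): a dict with "fov_y" (degrees; the focal length in pixels is half the picture's height over the tangent of half this angle, whatever the lens; pixels are square), "cx", "cy" (the principal point, pixels), "k1" (the pictures are not rectified: a ray, as slopes to the right and down, at radius r is drawn at 1 + k1 r^2 times it, then the intrinsics apply), "eye" and "rotation" of the camera in the world. Camera axes: x right, y up, looking along -z (the intrinsics and any distortion apply to the point x, -y, -z); pixel columns grow to the right and rows downward; lengths in m; the calibration is good to about 2 mm. A picture is of the moment at which its call begins: read the wrist's pose just before it. get_calibration takes no time and is no camera call; for the wrist camera it gives the pose at the moment of the call.
- robot.hand_in(): hands the job in; it is judged then, once.
The state is a dict: "time_s": time; "q": joint angles; "qd": joint speeds; "tau": joint torques, N m; "position": TCP position; "tool_rot": TCP orientation; "wrist_force": force on the tool from outside, world axes, zero at the start; "ft_torque": the same for the moment, N m; "width": finger opening in m; "finger_force": force on a finger pad.
Only numpy, scipy, OpenCV 4.12 (cv2) and the standard library are available. Lean on these libraries where they do the work, as an engineer would, in place of code of your own. Each camera call takes 0.05 s, during which the arm holds its last target. There are 200 camera calls.

## Task

First set the dimmer lever on the light console straight up (half brightness) and let go of it. Then take the steel dish by the middle of its handle, lift it about 5 cm straight up off the camera stand, and up there give it a quarter turn, either way, so that an open side of its arch faces the camera. Keep the dish level with the loose ball in its middle the whole time, do not touch the ball or disturb the other things on the desk, and finish while still holding the dish there, level and still, over its place on the stand.

Things in the scene. Friction and masses are not known exactly. Their poses are not given: they have to be found in the camera images.
- stand: Fixed camera stand: white slab 12 mm thick, 160 mm wide, from x = -80 to +155 mm. A small grey camera on a post at x = 135 mm, head top 104 mm above the desk, its lens looking along -x over the dish. Origin: underside, below the dish's place; x towards the camera, z up. It lies left or right in front of the robot, turned up to 0.4 rad.
- stand_top (a point): Centre of the dish's place on the stand's top face (12 mm above the stand's origin), marked by a black disc 84 mm across. Same axes as the stand.
- dish: Loose steel dish 124 mm across, 0.2 to 0.33 kg, on its foot (64 mm across) on the stand. Origin: underside centre, z up. Floor: 9 degree cone, lowest (6 mm up) in the middle; rim 22 mm up. An arch runs along its x: an end plate 46 mm wide, 4 mm thick at x = +-63 mm each, a flat bar between their tops. At the start its x lies along the stand's x, one end plate facing the camera; open sides at +-y.
- dish_handle (a point): Middle of the handle bar, straight above the dish's origin by 92 mm. The bar runs 130 mm along the dish's x, is 12 mm wide (y) and 18 mm tall (from 83 to 101 mm above the origin). Pinch it here across y, from above. Axes as the dish.
- ball_center (a point): Centre of a loose hard white ball, 34 mm in diameter, about 35 g, that rests in the middle of the dish (its top 40 mm above the dish's origin) and rolls easily. Its axes mean nothing.
- console: The fixed light console: a white box 120 mm (x) by 90 mm (y) by 30 mm tall, with a grey block 70 x 50 x 25 mm on it that carries the dimmer lever. Origin: centre of the underside; x is the direction in which the lever swings, y runs along its hinge, z up. It lies on the other side from the stand, turned up to 0.6 rad.
- dimmer_tip (a point): Centre of the black ball grip (26 mm in diameter) at the end of the dimmer lever: a rod 10 mm thick. It lies 80 mm from the hinge, which lies 52 mm above the console's origin, along the console's y. Pinched, it rolls a little between the fingers, so the lever lags by about a tenth of its travel. Its axes turn with the lever.
- dimmer (a joint): Angle of the dimmer lever, rad: 0 = leaning 0.7 rad (40 degrees) to the console's -x, 0.7 = straight up, 1.4 = leaning 0.7 rad to its +x. It starts between 0 and 0.35. It turns against a light friction (about 1 N at the grip) and stays where it is left.
- stapler: Bystander: black desk stapler, 140 x 36 mm, 54 mm tall, lying along x. Origin: centre of the underside.
- eraser: Bystander: white eraser, 45 x 22 x 12 mm. Origin: centre of the underside.
- mug: Bystander: blue mug, 80 mm across, 95 mm tall. Origin: centre of the underside.
- tape_dispenser: Bystander: black tape dispenser, 150 x 60 mm, 84 mm tall. Origin: centre of the underside.
- pen_pot: Bystander: dark steel pot with pens, 72 mm across, 155 mm tall. Origin: centre of the underside.
- calculator: Bystander: grey desk calculator, 150 x 85 mm, 19 mm tall. Origin: centre of the underside.
- ball: The same ball as a body; its origin lies on its skin and turns with it: use ball_center.

How it is judged:
By the outcome, as a careful person would: the job done as asked, in the order asked, and still so for the second after the job is handed in, while the arm keeps its last pose, push and grip.
It also fails if it takes over 56 s, if anything falls off the work surface, if the arm or the gripper's body presses on something with over 40 N, if the wrist force passes 120 N, or if a joint passes its speed limit or range.

## Working session

There is one attempt and no reset: what is moved stays moved. The work goes in short steps, Python scripts to look and compute and a tool call to move; the robot and the scene stay as the last step left them, time stands still between calls to the robot, and variables do not carry over. Pictures are saved under pics/ and viewed, at most 10 in all, crops included, and the job is handed in when it is done.

Besides the shell and the picture viewer there is one more tool, called after "Call:" as a command line: name --argument value ..., lists and objects as JSON in quotes. apply_moves: Moves the arm, as the interface text tells. Its arguments: {"type":"object","properties":{"targets":{"type":"array"},"squeeze":{"type":"number"}},"required":["targets"]}

```bash
mkdir -p pics; ls; cat > h.py <<'E'
import numpy as np, cv2
from cell import robot
from scipy.spatial.transform import Rotation as R
def cal(n):
    c=robot.get_calibration(n); f=200/np.tan(np.radians(c["fov_y"])/2)
    K=np.array([[f,0,c["cx"]],[0,f,c["cy"]],[0,0,1.]]); rot=np.array(c["rotation"])
    if rot.size==3: rot=R.from_rotvec(rot).as_matrix()
    return K,c["k1"],np.array(c["eye"]),rot
def cloud(n,d,C=None):
    K,k1,e,rot=C or cal(n)
    v,u=np.mgrid[0:d.shape[0],0:d.shape[1]]
    a=np.stack([(u-K[0,2])/K[0,0],(v-K[1,2])/K[1,1]],-1)
    s=a.copy()
    for _ in range(20): s=a/(1+k1*(s**2).sum(-1,keepdims=True))
    p=np.stack([s[...,0]*d,-s[...,1]*d,-d],-1)
    P=p@rot.T+e; P[d<=0]=np.nan
    return P
def save(n,tag):
    C=cal(n); im,d=robot.grab_frame(n)
    cv2.imwrite(f"pics/{tag}.png",im[...,::-1]); P=cloud(n,d,C); np.savez(f"{tag}.npz",im=im,P=P); return im,P
E
python3 - <<'E'
from h import *
print(robot.state()); 
for n in("side","top","wrist"): print(n,robot.get_calibration(n))
for n in("side","top"): save(n,n+"0")
E
```

```text
pics
{'time_s': 0.0, 'q': array([-1.48511977e+00,  2.45784053e-01,  1.55897378e+00, -1.34119650e-06,
        1.33869068e+00, -1.74114046e-01]), 'qd': array([-2.68511028e-04,  3.27992192e-04,  7.08325615e-05,  1.06871543e-03,
        7.05637677e-04,  2.93259141e-04]), 'tau': array([-6.84930928e-04, -4.15839815e+01, -3.14600050e+01,  6.84130029e-02,
        3.32823861e-02, -1.37054130e-04]), 'position': array([ 0.16691973, -0.62763459,  0.22338616]), 'tool_rot': array([-3.11328764e+00, -4.06691849e-01, -1.26740219e-04]), 'wrist_force': array([-0.50594285,  0.23740291, -0.01574142]), 'ft_torque': array([0.01144885, 0.01761728, 0.04542417]), 'finger_force': 0.0, 'width': 0.09402828817200423}
side {'fov_y': 43.522871086983976, 'cx': 317.9930671988291, 'cy': 205.37033816554384, 'k1': -0.03792835106882432, 'eye': array([0.22815191, 1.05294398, 0.95188956]), 'rotation': array([ 0.18653461, -1.25062687, -2.58387008])}
top {'fov_y': 42.81996734828549, 'cx': 311.07039960223847, 'cy': 212.59723561336006, 'k1': -0.010292902026453379, 'eye': array([ 0.41561615, -0.00833112,  1.52804033]), 'rotation': array([ 0.08019165, -0.07898771, -1.55925662])}
wrist {'fov_y': 71.98109218705298, 'cx': 319.3755750688855, 'cy': 197.59646512117519, 'k1': -0.04860545014426629, 'eye': array([ 0.24314342, -0.60704944,  0.38385424]), 'rotation': array([-0.23238968,  0.18228684, -1.30259291])}
```

View pics/top0.png

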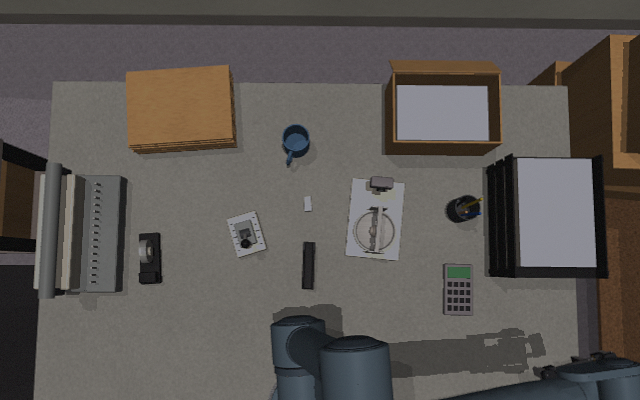

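View pics/side0.png

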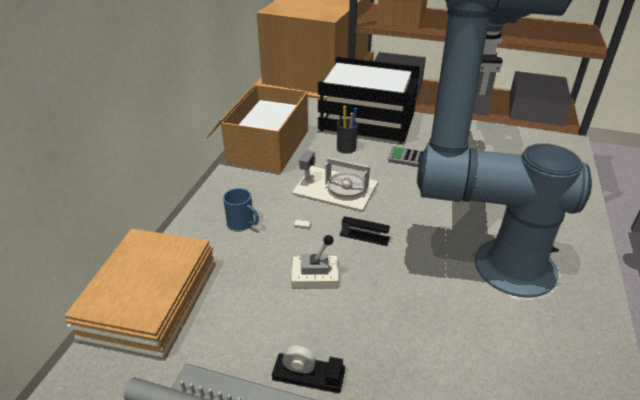

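The top view shows the console at (246,234) with its black grip at (245,243). The stand is at (376,220), with the dish at (374,230) and the camera at (381,184). The stapler (308,265), eraser (308,203), mug (295,140) and pen pot (463,208) lie around them. The side view agrees, with the grip at (328,240) and the handle at (347,163).

```bash
python3 - <<'E'
from h import *
for tag in("top0","side0"):
    z=np.load(tag+".npz"); P=z["P"].reshape(-1,3); im=z["im"].reshape(-1,3).astype(int); g=im.mean(1)
    uv=np.stack(np.meshgrid(np.arange(640),np.arange(400)),-1).reshape(-1,2)
    def box(u0,u1,v0,v1,m): 
        return P[(uv[:,0]>=u0)&(uv[:,0]<=u1)&(uv[:,1]>=v0)&(uv[:,1]<=v1)&m]
    def rect(n,q):
        if len(q)<8: print(n,len(q)); return
        (c,s,a)=cv2.minAreaRect((q[:,:2]*1000).astype(np.float32)); print(tag,n,len(q),"c",np.round(c,1),"size",np.round(s,1),"ang",round(a,2),"z",np.round(np.median(q[:,2]),4), "mean",np.round(q.mean(0),4),"zmax",np.round(q[:,2].max(),4))
    zz=P[:,2]
    B={"top0":dict(con=(220,275,200,265),st=(340,410,170,268),tip=(232,262,232,256)),"side0":dict(con=(280,350,228,298),st=(285,385,145,215),tip=(316,342,230,252))}[tag]
    rect("table",box(*B["con"],abs(zz)<.008))
    rect("console top",box(*B["con"],abs(zz-.03)<.006))
    rect("block top",box(*B["con"],abs(zz-.055)<.006))
    t=box(*B["tip"],(zz>.085)&(zz<.15)); rect("tip",t)
    t=box(*B["tip"],(zz>.065)&(g<45)); rect("tipdark",t)
    if len(t)>10:
        from scipy.optimize import least_squares
        s=least_squares(lambda c:np.linalg.norm(t-c,axis=1)-.013,t.mean(0)-[0,0,.01],loss="soft_l1",f_scale=.001); print("sphere",s.x.round(4),np.abs(s.fun).mean())
    rect("slab",box(*B["st"],abs(zz-.012)<.005))
    rect("bar",box(*B["st"],(abs(zz-.113)<.006)))
    rect("rim",box(*B["st"],(abs(zz-.034)<.003)))
    rect("head",box(*B["st"],(abs(zz-.104)<.004)))
    rect("ball",box(*B["st"],(zz>.04)&(zz<.056)&(g>110)))
E
```

```text
top0 table 2382 c [510.3 184.5] size [197.3 167.4] ang 0.98 z -0.0003 mean [ 5.114e-01  1.824e-01 -2.000e-04] zmax 0.008
top0 console top 737 c [504.7 183.2] size [119.7  89.9] ang 17.56 z 0.0295 mean [0.504  0.1822 0.0297] zmax 0.0359
top0 block top 285 c [504.7 183.7] size [69.2 50.3] ang 16.53 z 0.055 mean [0.5092 0.1831 0.0552] zmax 0.061
top0 tip 75 c [475.5 176.2] size [32.5 23. ] ang 40.48 z 0.1326 mean [0.4741 0.1731 0.1291] zmax 0.1416
top0 tipdark 65 c [471.6 173. ] size [22.  22.8] ang 45.17 z 0.133 mean [0.4719 0.1724 0.1334] zmax 0.1416
sphere [0.4713 0.1734 0.125 ] 0.0015010194651847483
top0 slab 2150 c [ 554.5 -195.2] size [294.4 205.3] ang 0.64 z 0.0113 mean [ 0.5635 -0.1957  0.0115] zmax 0.017
top0 bar 230 c [ 557.2 -189. ] size [ 57.3 206.9] ang 79.7 z 0.1116 mean [ 0.5319 -0.1955  0.1118] zmax 0.1186
top0 rim 174 c [ 516.5 -194. ] size [122.  121.6] ang 46.25 z 0.0335 mean [ 0.5161 -0.1969  0.0337] zmax 0.037
top0 head 244 c [ 559.1 -202.2] size [ 62.9 215. ] ang 87.62 z 0.1035 mean [ 0.6228 -0.2042  0.1037] zmax 0.108
top0 ball 10 c [ 533.8 -196.7] size [38.4 99.3
[... 530 characters left out ...]
68.1 180.3] size [19.4 17.4] ang 8.13 z 0.1322 mean [0.4679 0.182  0.1312] zmax 0.1391
sphere [0.4703 0.1757 0.1237] 0.001705122766125468
side0 slab 1380 c [ 587.6 -262.4] size [314.5 354.7] ang 8.18 z 0.011 mean [ 0.5692 -0.1848  0.0111] zmax 0.017
side0 bar 148 c [ 551.4 -188.8] size [ 38.3 202.3] ang 88.11 z 0.1114 mean [ 0.5165 -0.1905  0.1113] zmax 0.117
side0 rim 166 c [ 605.7 -253.3] size [222.  325.9] ang 31.07 z 0.0332 mean [ 0.5383 -0.2026  0.0335] zmax 0.0369
side0 head 183 c [ 559.6 -182.3] size [ 64.6 217.1] ang 76.81 z 0.1032 mean [ 0.5814 -0.1944  0.1035] zmax 0.1078
side0 ball 71 c [ 552.  -182.7] size [208.4  44.4] ang 1.44 z 0.0457 mean [ 0.5211 -0.1859  0.0464] zmax 0.0552
```

```bash
python3 - <<'E'
from h import *
z=np.load("top0.npz"); P=z["P"]; im=z["im"].astype(int); g=im.mean(2)
sub=np.zeros((400,640),bool); sub[170:268,335:412]=1
# slab: bright connected component at z~.012
for lo,hi,n in((.008,.017,"slab"),(.104,.12,"bar/head"),(.098,.11,"head")):
    m=(sub&(P[...,2]>lo)&(P[...,2]<hi)&((g>120) if n=="slab" else True)).astype(np.uint8)
    k,l,st,c=cv2.connectedComponentsWithStats(m)
    for i in range(1,k):
        if st[i,4]>40:
            q=P[l==i]; r=cv2.minAreaRect((q[:,:2]*1000).astype(np.float32)); print(n,st[i],np.round(r[0],1),np.round(r[1],1),round(r[2],2),np.median(q[:,2]).round(4),(q.mean(0)*1000).round(1))
# bar PCA
q=P[sub&(abs(P[...,2]-.112)<.008)]; q=q[np.hypot(q[:,0]-.5165,q[:,1]+.194)<.06]
mu=q.mean(0); w,V=np.linalg.eigh(np.cov((q[:,:2]).T)); print("bar",mu.round(4),V[:,1],np.degrees(np.arctan2(*V[::-1,1])),np.sqrt(w))
s=robot.state(); M=R.from_rotvec(s["tool_rot"]).as_matrix(); print(M.round(3)); print("yaw x",np.degrees(np.arctan2(M[1,0],M[0,0])),"ydir",np.degrees(np.arctan2(M[1,1],M[0,1])))
E
```

```text
slab [ 346  178   59   82 1727] [ 554.2 -197.8] [157.8 232.5] 84.75 0.0118 [ 563.8 -195.7   11.8]
bar/head [375 206   8  47 215] [ 516.1 -194.9] [ 15.  128.8] 86.61 0.1119 [ 517.1 -194.4  112. ]
head [371 176  23  14 226] [ 647.9 -205.9] [63.4 35.4] 84.25 0.1031 [ 650.  -206.7  103.2]
bar [ 0.5163 -0.1944  0.112 ] [-0.99597455  0.08963647] 174.85730627032203 [0.00366575 0.03488764]
[[ 0.966  0.257 -0.   ]
 [ 0.257 -0.966  0.002]
 [ 0.    -0.002 -1.   ]]
yaw x 14.8852792190324 ydir -75.1146954929842
```

Call:
apply_moves --targets '[{"xyz": [0.12, -0.17, 0], "angular": [0, 0, 0], "fingers": 1}, {"xyz": [0.25, -0.35, 0], "angular": [0, 0, 0], "fingers": 1}, {"xyz": [0.25, -0.35, 0], "angular": [0, 0, 0], "fingers": 1}, {"xyz": [0.25, -0.35, 0], "angular": [0, 0, 0], "fingers": 1}, {"xyz": [0.25, -0.35, 0], "angular": [0, 0, 0], "fingers": 1}, {"xyz": [0.25, -0.35, 0], "angular": [0, 0, 0], "fingers": 1}, {"xyz": [0.25, -0.35, 0], "angular": [0, 0, 0], "fingers": 1}, {"xyz": [0.25, -0.35, 0], "angular": [0, 0, 0], "fingers": 1}, {"xyz": [0.25, -0.35, 0], "angular": [0, 0, 0], "fingers": 1}, {"xyz": [0.25, -0.35, 0], "angular": [0, 0, 0], "fingers": 1}, {"xyz": [0.25, -0.35, 0], "angular": [0, 0, 0], "fingers": 1}, {"xyz": [0.25, -0.35, 0], "angular": [0, 0, 0], "fingers": 1}, {"xyz": [0.25, -0.35, 0], "angular": [0, 0, 0], "fingers": 1}, {"xyz": [0.25, -0.35, 0], "angular": [0, 0, 0], "fingers": 1}, {"xyz": [0.25, -0.35, 0], "angular": [0, 0, 0], "fingers": 1}, {"xyz": [0.25, -0.35, 0], "angular": [0, 0, 0], "fingers": 1}, {"xyz": [0.25, -0.35, 0], "angular": [0, 0, 0], "fingers": 1}, {"xyz": [0.25, -0.35, 0], "angular": [0, 0, 0], "fingers": 1}, {"xyz": [0.25, -0.35, 0], "angular": [0, 0, 0], "fingers": 1}, {"xyz": [0.25, -0.33, 0], "angular": [0, 0, -0.012], "fingers": 1}]'

```text
time_s: 2.1
position: [0.4629, 0.1562, 0.2241]
tool_rot: [3.106, 0.468, -0.001]
wrist_force: [0.4, -0.1, 0.6]
width: 0.0943
finger_force: 0.0
```

```bash
cat > g.py <<'E'
from h import *
import sys
tag=sys.argv[1]; tgt=sys.argv[2] if len(sys.argv)>2 else None
s=robot.state(); M=R.from_rotvec(s["tool_rot"]).as_matrix()
print("t",s["time_s"],s["position"].round(4),"yaw",np.degrees(np.arctan2(M[1,0],M[0,0])).round(2),"zax",M[:,2].round(4),"q",np.round(s["q"],2))
im,P=save("wrist",tag)
E
python3 - <<'E'
import sys; sys.argv=["g","w1"]
exec(open("g.py").read())
from scipy.optimize import least_squares
g=im.mean(2); x=P[...,0];y=P[...,1];zz=P[...,2]
near=(np.hypot(x-.4708,y-.1745)<.04)&(zz>.07)&(zz<.15)
t=P[near&(zz>.118)]; sp=least_squares(lambda c:np.linalg.norm(t-c,axis=1)-.013,t.mean(0)-[0,0,.008],loss="soft_l1",f_scale=.001); print(len(t),sp.x.round(4),np.abs(sp.fun).mean(),t[:,2].max())
for h in(.03,.055):
    q=P[(abs(zz-h)<.005)&(np.hypot(x-.5047,y-.1835)<.09)]
    if len(q)>10: r=cv2.minAreaRect((q[:,:2]*1000).astype(np.float32)); print(h,np.round(r[0],1),np.round(r[1],1),round(r[2],2),np.median(q[:,2]))
print("delta tool",(M.T@(sp.x-s["position"])).round(4))
E
```

```text
t 2.1 [0.4629 0.1562 0.2241] yaw 17.15 zax [-4.e-04 -1.e-04 -1.e+00] q [ 0.09 -0.14  1.96 -0.    1.32  1.36]
558 [0.4705 0.1741 0.1247] 0.0003742330185394291 0.13876284028447172
0.03 [502.9 184.6] [119.1  90.2] 17.74 0.030084693467197277
0.055 [502.8 184.6] [70.3 49.8] 17.57 0.05503950850142392
delta tool [ 0.0126 -0.015   0.0994]
```

View pics/w1.png

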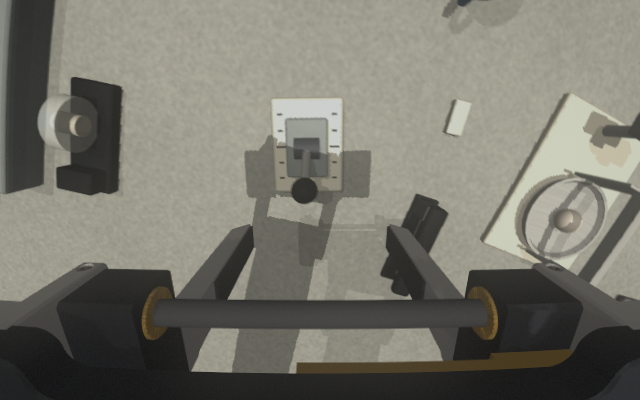

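Call:
apply_moves --targets '[{"xyz": [0.13, -0.15, 0], "angular": [0, 0, -0.0025], "fingers": 1}, {"xyz": [0, 0, 0.2], "angular": [0, 0, 0], "fingers": 1}, {"xyz": [0, 0, 0.25], "angular": [0, 0, 0], "fingers": 0.5}, {"xyz": [0, 0, 0.25], "angular": [0, 0, 0], "fingers": 0.3}, {"xyz": [0, 0, 0.2], "angular": [0, 0, 0], "fingers": 0.1}, {"xyz": [0, 0, 0.095], "angular": [0, 0, 0], "fingers": 0}, {"xyz": [0, 0, 0], "angular": [0, 0, 0], "fingers": 0}, {"xyz": [0, 0, 0], "angular": [0, 0, 0], "fingers": 0}]' --squeeze 8

```text
time_s: 2.95
position: [0.4715, 0.1723, 0.1257]
tool_rot: [3.105, 0.478, 0.002]
wrist_force: [0.1, 0.5, -0.5]
width: 0.0494
finger_force: 0.0
```

Call:
apply_moves --targets '[{"xyz": [0, 0, 0], "angular": [0, 0, 0], "fingers": -0.6}, {"xyz": [0, 0, 0], "angular": [0, 0, 0], "fingers": -0.7}, {"xyz": [0, 0, 0], "angular": [0, 0, 0], "fingers": -1}, {"xyz": [0, 0, 0], "angular": [0, 0, 0], "fingers": -1}, {"xyz": [0, 0, 0], "angular": [0, 0, 0], "fingers": -1}, {"xyz": [0, 0, 0], "angular": [0, 0, 0], "fingers": -1}]'

```text
time_s: 3.55
position: [0.4709, 0.1733, 0.1256]
tool_rot: [-3.103, -0.477, -0.001]
wrist_force: [-2.9, 3.7, 3.5]
width: 0.0253
finger_force: 8.0
```

Call:
apply_moves --targets '[{"xyz": [0.044, 0, -0.019], "angular": [0, 0, 0], "fingers": -1}, {"xyz": [0.045, 0, -0.0165], "angular": [0, 0, 0], "fingers": -1}, {"xyz": [0.046, 0, -0.014], "angular": [0, 0, 0], "fingers": -1}, {"xyz": [0.047, 0, -0.011], "angular": [0, 0, 0], "fingers": -1}, {"xyz": [0.047, 0, -0.008], "angular": [0, 0, 0], "fingers": -1}, {"xyz": [0.048, 0, -0.005], "angular": [0, 0, 0], "fingers": -1}, {"xyz": [0.048, 0, -0.002], "angular": [0, 0, 0], "fingers": -1}, {"xyz": [0.048, 0, 0], "angular": [0, 0, 0], "fingers": -1}, {"xyz": [0, 0, 0], "angular": [0, 0, 0], "fingers": -1}, {"xyz": [0, 0, 0], "angular": [0, 0, 0], "fingers": -1}]'

```text
time_s: 4.55
position: [0.5066, 0.1846, 0.1328]
tool_rot: [-3.103, -0.477, -0.001]
wrist_force: [-1.8, 4.6, 1.1]
width: 0.0251
finger_force: 8.0
```

```bash
cat > tip.py <<'E'
import sys
exec(open("g.py").read())
from scipy.optimize import least_squares
g=im.mean(2); zz=P[...,2]; c=np.radians(17.6)
d=P[...,:2]-[.5029,.1846]; X=d[...,0]*np.cos(c)+d[...,1]*np.sin(c); Y=-d[...,0]*np.sin(c)+d[...,1]*np.cos(c)
m=(abs(X)<.06)&(abs(Y)<.0115)&(zz>.06)&(zz<.15)
for a in np.arange(.062,.146,.006):
    k=m&(abs(zz-a)<.003); 
    if k.sum(): print(a.round(3),k.sum(),"X med %.4f min %.4f max %.4f Y %.4f"%(np.median(X[k]),X[k].min(),X[k].max(),np.median(Y[k])))
print(s["wrist_force"].round(1))
t=np.stack([X,Y,zz],-1)[m&(zz>.121)]
if len(t)>20: sp=least_squares(lambda q:np.linalg.norm(t-q,axis=1)-.013,[0,0,.128],loss="soft_l1",f_scale=.001); print("sphere console frame",sp.x.round(4),len(t),np.abs(sp.fun).mean(),"angle off up",np.arctan2(sp.x[0],sp.x[2]-.052))
E
python3 tip.py w2
```

```text
t 4.55 [0.5066 0.1846 0.1328] yaw 17.49 zax [ 0.      0.0025 -1.    ] q [0.14 0.09 1.91 0.   1.14 1.4 ]
0.062 329 X med 0.0056 min -0.0099 max 0.0118 Y 0.0002
0.068 108 X med 0.0016 min -0.0042 max 0.0054 Y -0.0002
0.074 26 X med 0.0046 min 0.0015 max 0.0054 Y -0.0002
0.08 25 X med 0.0044 min 0.0021 max 0.0056 Y -0.0007
0.086 33 X med 0.0046 min 0.0024 max 0.0057 Y 0.0001
0.092 33 X med 0.0047 min 0.0024 max 0.0060 Y -0.0007
0.098 32 X med 0.0048 min 0.0017 max 0.0058 Y 0.0001
0.104 34 X med 0.0052 min 0.0024 max 0.0058 Y 0.0001
0.11 12 X med 0.0056 min 0.0047 max 0.0063 Y -0.0003
0.128 27 X med 0.0126 min 0.0091 max 0.0139 Y -0.0001
0.134 199 X med 0.0123 min -0.0037 max 0.0144 Y -0.0001
0.14 647 X med 0.0066 min -0.0101 max 0.0140 Y -0.0001
[-1.8  4.6  1.1]
sphere console frame [ 0.0011 -0.0002  0.1322] 1258 0.00034381641797678105 angle off up 0.013266866019408007
```

Call:
apply_moves --targets '[{"xyz": [0, 0, 0], "angular": [0, 0, 0], "fingers": -0.3}, {"xyz": [0, 0, 0], "angular": [0, 0, 0], "fingers": 0}, {"xyz": [0, 0, 0], "angular": [0, 0, 0], "fingers": 0.3}, {"xyz": [0, 0, 0], "angular": [0, 0, 0], "fingers": 0.5}, {"xyz": [0, 0, -0.1], "angular": [0, 0, 0], "fingers": 0.5}, {"xyz": [0, 0, -0.3], "angular": [0, 0, 0], "fingers": 0.5}, {"xyz": [0, 0, -0.4], "angular": [0, 0, 0], "fingers": 0.5}, {"xyz": [0, 0, -0.2], "angular": [0, 0, 0], "fingers": 0.5}, {"xyz": [0, 0, 0], "angular": [0, 0, 0], "fingers": 0.5}]'

```text
time_s: 5.5
position: [0.5088, 0.1837, 0.2372]
tool_rot: [3.105, 0.478, 0.013]
wrist_force: [0.7, 0.6, 0.5]
width: 0.0704
finger_force: 0.0
```

```bash
python3 tip.py w3; python3 - <<'E'
from h import *
import math
im,P=save("side","side1")
E
```

```text
t 5.5 [0.5088 0.1837 0.2372] yaw 17.5 zax [ 0.0083  0.0011 -1.    ] q [ 0.14 -0.03  1.83 -0.    1.33  1.4 ]
0.062 145 X med 0.0064 min -0.0063 max 0.0110 Y 0.0010
0.068 49 X med 0.0018 min -0.0057 max 0.0058 Y -0.0003
0.074 9 X med 0.0039 min 0.0019 max 0.0050 Y -0.0003
0.08 10 X med 0.0041 min 0.0005 max 0.0052 Y 0.0003
0.086 9 X med 0.0049 min 0.0024 max 0.0054 Y -0.0003
0.092 8 X med 0.0050 min 0.0038 max 0.0054 Y -0.0004
0.128 2 X med 0.0121 min 0.0105 max 0.0136 Y 0.0030
0.134 67 X med 0.0115 min -0.0107 max 0.0144 Y -0.0006
0.14 264 X med 0.0054 min -0.0103 max 0.0134 Y 0.0004
[0.7 0.6 0.5]
sphere console frame [ 1.100e-03 -1.000e-04  1.322e-01] 507 0.00035199010428322636 angle off up 0.013415292843687974
```

Call:
apply_moves --targets '[{"xyz": [-0.05, 0.15, 0], "angular": [0, 0, 0], "fingers": 0.5}, {"xyz": [-0.09, 0.3, 0], "angular": [0, 0, 0], "fingers": 0.5}, {"xyz": [-0.09, 0.3, 0], "angular": [0, 0, 0], "fingers": 0.5}, {"xyz": [-0.09, 0.33, 0], "angular": [0, 0, 0], "fingers": 0.5}, {"xyz": [-0.09, 0.33, 0], "angular": [0, 0, 0], "fingers": 0.5}, {"xyz": [-0.09, 0.33, 0], "angular": [0, 0, 0], "fingers": 0.5}, {"xyz": [-0.09, 0.33, 0], "angular": [0, 0, 0], "fingers": 0.5}, {"xyz": [-0.09, 0.3, 0], "angular": [0, 0, 0], "fingers": 0.5}, {"xyz": [-0.09, 0.3, 0], "angular": [0, 0, 0], "fingers": 0.5}, {"xyz": [-0.09, 0.3, 0], "angular": [0, 0, 0], "fingers": 0.5}, {"xyz": [-0.09, 0.3, 0], "angular": [0, 0, 0], "fingers": 0.5}, {"xyz": [-0.09, 0.2, 0], "angular": [0, 0, 0], "fingers": 0.5}, {"xyz": [-0.02, 0.16, 0], "angular": [0, 0, 0], "fingers": 0.5}, {"xyz": [0, 0, 0], "angular": [0, 0, 0.042], "fingers": 0.5}, {"xyz": [0, 0, 0], "angular": [0, 0, 0.042], "fingers": 0.5}, {"xyz": [0, 0, 0], "angular": [0, 0, 0.042], "fingers": 0.5}, {"xyz": [0, 0, 0], "angular": [0, 0, 0], "fingers": 0.5}, {"xyz": [0, 0, 0], "angular": [0, 0, 0], "fingers": 0.5}, {"xyz": [0, 0, 0], "angular": [0, 0, 0], "fingers": 0.5}]'

```text
time_s: 7.5
position: [0.5144, -0.1945, 0.2321]
tool_rot: [-3.138, 0.139, 0.001]
wrist_force: [0.6, 0.2, -0.3]
width: 0.0704
finger_force: 0.0
```

```bash
cat > dish.py <<'E'
import sys
exec(open("g.py").read())
x=P[...,0];y=P[...,1];zz=P[...,2];g=im.mean(2); zo=float(sys.argv[2])
near=np.hypot(x-.5165,y+.1945)<.068
q=P[near&(abs(zz-.113-zo)<.004)]; 
if len(q)>20:
    r=cv2.minAreaRect((q[:,:2]*1000).astype(np.float32)); print("bar top",len(q),np.round(r[0],1),np.round(r[1],1),round(r[2],2),"zmed",np.median(q[:,2]).round(4))
    A=np.c_[q[:,:2]-[.5165,-.1945],np.ones(len(q))]; c=np.linalg.lstsq(A,q[:,2],rcond=None)[0]; print("plane slope",c.round(4))
    b=np.r_[r[0]]/1000; print("delta tool to handle mid",(M.T@(np.r_[b,.104+zo]-s["position"])).round(4))
q=P[near&(abs(zz-.034-zo)<.0025)]
if len(q)>20:
    r=cv2.minEnclosingCircle((q[:,:2]*1000).astype(np.float32)); print("rim",np.round(r,1))
    A=np.c_[q[:,:2]-[.5165,-.1945],np.ones(len(q))]; c=np.linalg.lstsq(A,q[:,2],rcond=None)[0]; print("rim slope",c.round(4))
hd=P[(np.hypot(x-.65,y+.2067)<.04)&(abs(zz-.104)<.004)]
if len(hd)>20: print("head",np.round(cv2.minAreaRect((hd[:,:2]*1000).astype(np.float32))[:2],1))
E
python3 dish.py w4 0
```

```text
t 7.5 [ 0.5144 -0.1945  0.2321] yaw -5.07 zax [-6.e-04  4.e-04 -1.e+00] q [-0.57  0.    1.81  0.    1.33  1.09]
bar top 1324 [ 514.9 -194.7] [ 11.2 129.7] 84.65 zmed 0.1132
plane slope [-0.0007  0.01    0.1132]
delta tool to handle mid [0.0006 0.0002 0.1281]Traceback (most recent call last):
  File "dish.py", line 12, in <module>
    r=cv2.minEnclosingCircle((q[:,:2]*1000).astype(np.float32)); print("rim",np.round(r,1))
                                                                             ~~~~~~~~^^^^^
    return _wrapfunc(a, 'round', decimals=decimals, out=out)
    return _wrapit(obj, method, *args, **kwds)
    conv = _array_converter(obj)
ValueError: setting an array element with a sequence. The requested array has an inhomogeneous shape after 1 dimensions. The detected shape was (2,) + inhomogeneous part.
```

View pics/w4.png

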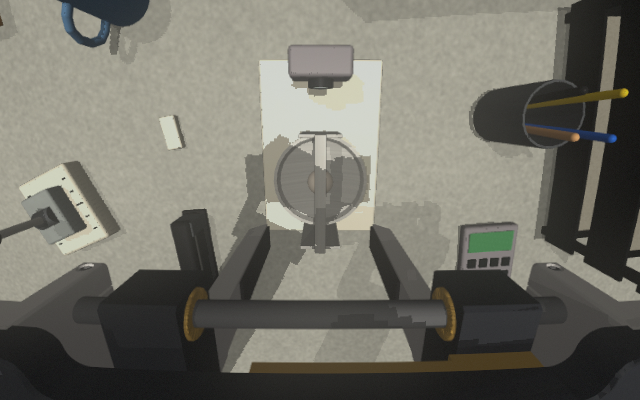

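Call:
apply_moves --targets '[{"xyz": [0.006, 0, 0.1], "angular": [0, 0, 0], "fingers": 0.2}, {"xyz": [0, 0.002, 0.25], "angular": [0, 0, 0.0005], "fingers": 0}, {"xyz": [0, 0, 0.25], "angular": [0, 0, 0], "fingers": 0}, {"xyz": [0, 0, 0.25], "angular": [0, 0, 0], "fingers": -0.1}, {"xyz": [0, 0, 0.2], "angular": [0, 0, 0], "fingers": -0.2}, {"xyz": [0, 0, 0.15], "angular": [0, 0, 0], "fingers": -0.3}, {"xyz": [0, 0, 0.08], "angular": [0, 0, 0], "fingers": -0.4}, {"xyz": [0, 0, 0], "angular": [0, 0, 0], "fingers": -0.5}, {"xyz": [0, 0, 0], "angular": [0, 0, 0], "fingers": -0.6}, {"xyz": [0, 0, 0], "angular": [0, 0, 0], "fingers": -0.65}]' --squeeze 6

```text
time_s: 8.55
position: [0.516, -0.1953, 0.1057]
tool_rot: [3.137, -0.144, 0.003]
wrist_force: [-0.0, -0.3, 0.6]
width: 0.0169
finger_force: 0.0
```

```bash
sed -i 's/print("rim",np.round(r,1))/print("rim",r)/' dish.py; python3 dish.py w5 0
```

```text
t 8.55 [ 0.516  -0.1953  0.1057] yaw -5.27 zax [ 0.0019 -0.0012 -1.    ] q [-0.57  0.16  1.89  0.    1.09  1.1 ]
bar top 3458 [ 515.7 -192.7] [ 40.2 128.6] 73.45 zmed 0.1132
plane slope [-0.001   0.0024  0.1132]
delta tool to handle mid [-0.0005 -0.0026  0.0017]
rim ((517.2435302734375, -194.47801208496094), 66.17308044433594)
rim slope [-0.0016  0.0001  0.0339]
head [[ 641.  -206.1]
 [  64.2   30.6]]
```

Centred on the bar; close gently in small steps, then firm up.

Call:
apply_moves --targets '[{"xyz": [0, 0, 0], "angular": [0, 0, 0], "fingers": -0.68}, {"xyz": [0, 0, 0], "angular": [0, 0, 0], "fingers": -0.7}, {"xyz": [0, 0, 0], "angular": [0, 0, 0], "fingers": -0.72}, {"xyz": [0, 0, 0], "angular": [0, 0, 0], "fingers": -0.73}, {"xyz": [0, 0, 0], "angular": [0, 0, 0], "fingers": -0.74}, {"xyz": [0, 0, 0], "angular": [0, 0, 0], "fingers": -0.75}, {"xyz": [0, 0, 0], "angular": [0, 0, 0], "fingers": -0.77}, {"xyz": [0, 0, 0], "angular": [0, 0, 0], "fingers": -0.8}, {"xyz": [0, 0, 0], "angular": [0, 0, 0], "fingers": -1}, {"xyz": [0, 0, 0], "angular": [0, 0, 0], "fingers": -1}]' --squeeze 6

```text
time_s: 9.6
position: [0.5152, -0.195, 0.1045]
tool_rot: [3.138, -0.145, -0.0]
wrist_force: [-0.3, -0.4, 0.3]
width: 0.0122
finger_force: 6.0
```

Call:
apply_moves --targets '[{"xyz": [0, 0, 0], "angular": [0, 0, 0], "fingers": -1}, {"xyz": [0, 0, 0], "angular": [0, 0, 0], "fingers": -1}, {"xyz": [0, 0, 0], "angular": [0, 0, 0], "fingers": -1}, {"xyz": [0, 0, 0], "angular": [0, 0, 0], "fingers": -1}]' --squeeze 25

```text
time_s: 10.0
position: [0.5152, -0.195, 0.1046]
tool_rot: [3.138, -0.145, 0.0]
wrist_force: [-0.2, -1.1, -0.6]
width: 0.0118
finger_force: 25.0
```

```bash
python3 dish.py w6 0; python3 -c "
from h import *
print(robot.state()['wrist_force'],robot.state()['ft_torque'])"
```

```text
t 10.0 [ 0.5152 -0.195   0.1046] yaw -5.27 zax [ 1.e-04 -2.e-04 -1.e+00] q [-0.57  0.16  1.9  -0.    1.09  1.1 ]
bar top 3522 [ 515.  -195.8] [129.4  35.6] 4.29 zmed 0.1132
plane slope [-0.0022 -0.0013  0.1133]
delta tool to handle mid [-0.0001  0.0008  0.0006]
rim ((518.4484252929688, -194.71412658691406), 65.10932159423828)
rim slope [ 0.0006 -0.001   0.0339]
head [[ 640.8 -206. ]
 [  64.2   29. ]]
[-0.53365415 -1.95906839  0.69135356] [-0.28993509  0.0894142   0.0102004 ]
```

Call:
apply_moves --targets '[{"xyz": [0, 0, -0.005], "angular": [0, 0, 0], "fingers": -1}, {"xyz": [0, 0, -0.01], "angular": [0, 0, 0], "fingers": -1}, {"xyz": [0, 0, -0.015], "angular": [0, 0, 0], "fingers": -1}, {"xyz": [0, 0, -0.02], "angular": [0, 0, 0], "fingers": -1}, {"xyz": [0, 0, -0.025], "angular": [0, 0, 0], "fingers": -1}, {"xyz": [0, 0, -0.035], "angular": [0, 0, 0], "fingers": -1}, {"xyz": [0, 0, -0.035], "angular": [0, 0, 0], "fingers": -1}, {"xyz": [0, 0, -0.035], "angular": [0, 0, 0], "fingers": -1}, {"xyz": [0, 0, -0.035], "angular": [0, 0, 0], "fingers": -1}, {"xyz": [0, 0, -0.035], "angular": [0, 0, 0], "fingers": -1}, {"xyz": [0, 0, -0.035], "angular": [0, 0, 0], "fingers": -1}, {"xyz": [0, 0, -0.035], "angular": [0, 0, 0], "fingers": -1}, {"xyz": [0, 0, -0.035], "angular": [0, 0, 0], "fingers": -1}, {"xyz": [0, 0, -0.035], "angular": [0, 0, 0], "fingers": -1}, {"xyz": [0, 0, -0.035], "angular": [0, 0, 0], "fingers": -1}, {"xyz": [0, 0, -0.025], "angular": [0, 0, 0], "fingers": -1}, {"xyz": [0, 0, -0.02], "angular": [0, 0, 0], "fingers": -1}, {"xyz": [0, 0, -0.015], "angular": [0, 0, 0], "fingers": -1}, {"xyz": [0, 0, -0.01], "angular": [0, 0, 0], "fingers": -1}, {"xyz": [0, 0, -0.005], "angular": [0, 0, 0], "fingers": -1}]'

```text
time_s: 12.05
position: [0.5152, -0.1949, 0.1545]
tool_rot: [-3.138, 0.145, 0.0]
wrist_force: [0.7, -0.2, -3.2]
width: 0.0115
finger_force: 25.0
```

Call:
apply_moves --targets '[{"xyz": [0, 0, 0], "angular": [0, 0, 0], "fingers": -1}, {"xyz": [0, 0, 0], "angular": [0, 0, 0], "fingers": -1}, {"xyz": [0, 0, 0], "angular": [0, 0, 0], "fingers": -1}]'

```text
time_s: 12.35
position: [0.5151, -0.1948, 0.1544]
tool_rot: [-3.138, 0.145, 0.0]
wrist_force: [0.3, 0.8, -3.9]
width: 0.0117
finger_force: 25.0
```

```bash
python3 dish.py w7 0.05; python3 -c "
from h import *
print(robot.state()['wrist_force'],robot.state()['ft_torque'])
save('side','side2'); im=cv2.imread('pics/side2.png')[130:220,280:400]; w=cv2.imread('pics/w7.png')
cv2.imwrite('pics/c2.png',np.vstack([cv2.resize(im,(480,360)),cv2.resize(w,(480,300))[:230]]))"
```

```text
t 12.35 [ 0.5151 -0.1948  0.1544] yaw -5.28 zax [-2.e-04  1.e-04 -1.e+00] q [-0.57  0.09  1.87  0.    1.18  1.1 ]
bar top 3519 [ 514.9 -195.7] [129.6  35.6] 4.36 zmed 0.1631
plane slope [-0.0025 -0.0034  0.1631]
delta tool to handle mid [-0.0001  0.0009  0.0004]
rim ((518.261962890625, -194.44577026367188), 65.22090911865234)
rim slope [0.0007 0.0002 0.0837]
head [[ 645.3 -206.5]
 [  63.6   37.5]]
[-0.30339018 -0.10103562 -3.08250346] [ 0.02411841 -0.00200761 -0.00199466]
```

View pics/c2.png

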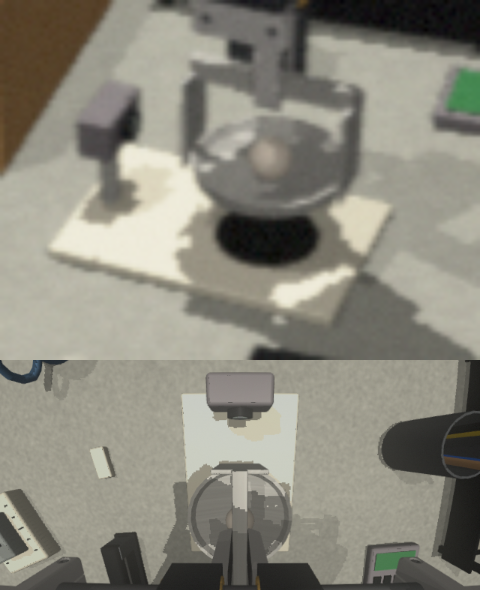

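The lifted dish is level with the ball in its middle: in the upper crop the ball is at (270,157) and the black disc is directly below the dish. Next is the quarter turn.

Call:
apply_moves --targets '[{"xyz": [0, 0, 0], "angular": [0, 0, -0.002], "fingers": -1}, {"xyz": [0, 0, 0], "angular": [0, 0, -0.004], "fingers": -1}, {"xyz": [0, 0, 0], "angular": [0, 0, -0.006], "fingers": -1}, {"xyz": [0, 0, 0], "angular": [0, 0, -0.008], "fingers": -1}, {"xyz": [0, 0, 0], "angular": [0, 0, -0.01], "fingers": -1}, {"xyz": [0, 0, 0], "angular": [0, 0, -0.012], "fingers": -1}, {"xyz": [0, 0, 0], "angular": [0, 0, -0.014], "fingers": -1}, {"xyz": [0, 0, 0], "angular": [0, 0, -0.0155], "fingers": -1}, {"xyz": [0, 0, 0], "angular": [0, 0, -0.0155], "fingers": -1}, {"xyz": [0, 0, 0], "angular": [0, 0, -0.0155], "fingers": -1}, {"xyz": [0, 0, 0], "angular": [0, 0, -0.0155], "fingers": -1}, {"xyz": [0, 0, 0], "angular": [0, 0, -0.0155], "fingers": -1}, {"xyz": [0, 0, 0], "angular": [0, 0, -0.0155], "fingers": -1}, {"xyz": [0, 0, 0], "angular": [0, 0, -0.0155], "fingers": -1}, {"xyz": [0, 0, 0], "angular": [0, 0, -0.0155], "fingers": -1}, {"xyz": [0, 0, 0], "angular": [0, 0, -0.0155], "fingers": -1}, {"xyz": [0, 0, 0], "angular": [0, 0, -0.0155], "fingers": -1}, {"xyz": [0, 0, 0], "angular": [0, 0, -0.0155], "fingers": -1}, {"xyz": [0, 0, 0], "angular": [0, 0, -0.0155], "fingers": -1}, {"xyz": [0, 0, 0], "angular": [0, 0, -0.0155], "fingers": -1}]'

```text
time_s: 14.45
position: [0.5152, -0.1949, 0.1545]
tool_rot: [-2.94, -1.107, 0.0]
wrist_force: [0.1, 0.2, -2.8]
width: 0.012
finger_force: 25.0
```

Call:
apply_moves --targets '[{"xyz": [0, 0, 0], "angular": [0, 0, -0.0155], "fingers": -1}, {"xyz": [0, 0, 0], "angular": [0, 0, -0.0155], "fingers": -1}, {"xyz": [0, 0, 0], "angular": [0, 0, -0.0155], "fingers": -1}, {"xyz": [0, 0, 0], "angular": [0, 0, -0.0155], "fingers": -1}, {"xyz": [0, 0, 0], "angular": [0, 0, -0.0155], "fingers": -1}, {"xyz": [0, 0, 0], "angular": [0, 0, -0.0155], "fingers": -1}, {"xyz": [0, 0, 0], "angular": [0, 0, -0.0155], "fingers": -1}, {"xyz": [0, 0, 0], "angular": [0, 0, -0.0155], "fingers": -1}, {"xyz": [0, 0, 0], "angular": [0, 0, -0.0155], "fingers": -1}, {"xyz": [0, 0, 0], "angular": [0, 0, -0.0155], "fingers": -1}, {"xyz": [0, 0, 0], "angular": [0, 0, -0.0155], "fingers": -1}, {"xyz": [0, 0, 0], "angular": [0, 0, -0.0155], "fingers": -1}, {"xyz": [0, 0, 0], "angular": [0, 0, -0.014], "fingers": -1}, {"xyz": [0, 0, 0], "angular": [0, 0, -0.012], "fingers": -1}, {"xyz": [0, 0, 0], "angular": [0, 0, -0.01], "fingers": -1}, {"xyz": [0, 0, 0], "angular": [0, 0, -0.008], "fingers": -1}, {"xyz": [0, 0, 0], "angular": [0, 0, -0.006], "fingers": -1}, {"xyz": [0, 0, 0], "angular": [0, 0, -0.004], "fingers": -1}, {"xyz": [0, 0, 0], "angular": [0, 0, -0.002], "fingers": -1}, {"xyz": [0, 0, 0], "angular": [0, 0, 0], "fingers": -1}]'

```text
time_s: 16.45
position: [0.5152, -0.1949, 0.1545]
tool_rot: [-2.323, -2.115, -0.0]
wrist_force: [-0.5, 0.4, -3.5]
width: 0.0118
finger_force: 25.0
```

Call:
apply_moves --targets '[{"xyz": [0, 0, 0], "angular": [0, 0, 0], "fingers": -1}, {"xyz": [0, 0, 0], "angular": [0, 0, 0], "fingers": -1}, {"xyz": [0, 0, 0], "angular": [0, 0, 0], "fingers": -1}, {"xyz": [0, 0, 0], "angular": [0, 0, 0], "fingers": -1}, {"xyz": [0, 0, 0], "angular": [0, 0, 0], "fingers": -1}, {"xyz": [0, 0, 0], "angular": [0, 0, 0], "fingers": -1}, {"xyz": [0, 0, 0], "angular": [0, 0, 0], "fingers": -1}, {"xyz": [0, 0, 0], "angular": [0, 0, 0], "fingers": -1}, {"xyz": [0, 0, 0], "angular": [0, 0, 0], "fingers": -1}, {"xyz": [0, 0, 0], "angular": [0, 0, 0], "fingers": -1}, {"xyz": [0, 0, 0], "angular": [0, 0, 0], "fingers": -1}, {"xyz": [0, 0, 0], "angular": [0, 0, 0], "fingers": -1}]'

```text
time_s: 17.65
position: [0.5152, -0.1949, 0.1545]
tool_rot: [-2.323, -2.115, -0.0]
wrist_force: [0.5, 0.2, -4.0]
width: 0.012
finger_force: 25.0
```

```bash
python3 dish.py w8 0.05; python3 -c "
from h import *
save('side','side3'); save('top','top3'); im=cv2.imread('pics/side3.png'); a=cv2.imread('pics/top3.png')
cv2.imwrite('pics/c3.png',np.vstack([cv2.resize(im[130:300,270:410],(420,510),interpolation=2)[:300],cv2.resize(a[120:300],(420,118)),cv2.resize(im[225:300,270:370],(420,180))[:,:420]]))"
```

```text
t 17.65 [ 0.5152 -0.1949  0.1545] yaw 84.63 zax [-0.  0. -1.] q [-0.57  0.09  1.87  0.    1.18 -0.47]
bar top 3520 [ 516.5 -194.4] [ 35.5 130.1] 4.12 zmed 0.1631
plane slope [0.0021 0.0003 0.1631]
delta tool to handle mid [0.0006 0.0013 0.0005]
rim ((515.28076171875, -190.91795349121094), 65.12164306640625)
rim slope [-0.0006  0.0034  0.0838]
head [[ 644.3 -205.6]
 [  63.7   38.3]]
```

View pics/c3.png

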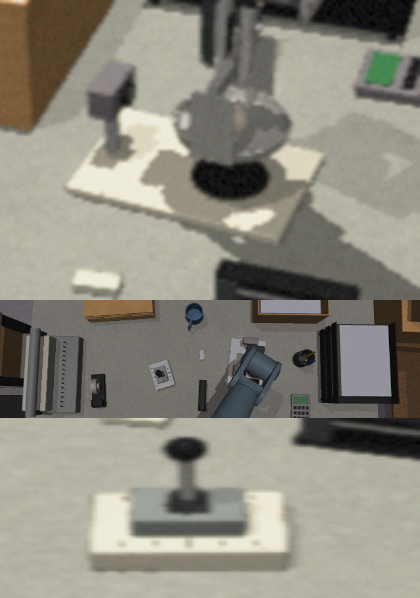

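The dish is turned with its open side to the camera, level over the disc. The ball is still in the middle at (240,118), and the lever stands upright at (185,470). Everything else is where it was.

```bash
python3 -c "
from cell import robot
print(robot.hand_in())"
```

```text
the job is handed in; nothing more can be done
None
```

The job is handed in: the lever is straight up to within about 0.01 rad and released, and the dish is held level and still about 5 cm above its place, turned a quarter turn so an open side faces the camera, with the ball in its middle.

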